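Hang a plating rack on the drying rail

TASK

Push the drip tray fully home under the drying rail. Take the plating rack with the yellow tab off the racking stand, hang it by its hook on the empty left end of the rail and let go of it there. Then slide it along, without lifting it off the rail, until its copper hook sits wholly on the red band and the rack hangs still; do not let it touch the other rack or disturb anything else, and do not lower it onto tray or bench.

Things in the scene. Friction and masses are not known exactly. Their poses are not given: they have to be found in the camera images.
- stand: Drying stand, fixed. Origin on the bench (z = 0) under the middle of its rail; x axis horizontal, across the rail, away from the robot; y axis along the rail, to the robot's left; yaw up to 0.15. Two dark steel feet (180 mm in x, 30 mm in y, 25 mm high) at y = +-225 mm carry 14 mm posts. The feet's inner sides are channels for the tray, open to the robot side.
- tray_stop (a point): Middle of the robot-side face of the stand's rear stop bar, 10 mm above the bench, at x = +82 mm in the stand's frame. The bar (22 mm high) ends the tray's travel.
- rail: Drying rail: round polished steel bar, 10 mm diameter, along the stand's y axis; its axis is 190 mm above the bench. Origin at mid-length in its axis, axes as the stand's. Free for hanging between y = -210 and +210 mm; a hung rack is 94 mm wide, so keep its middle 55 mm from a post. Black end clamps rise 6 mm above the rail's axis; nothing stands above it.
- mark: Red band 28 mm long round the rail. Origin in the rail's axis at the middle of the band, axes as the stand's; within 30 mm of mid-rail. It marks where the warm-air head blows (same entry): a grey cylinder with nozzle, 60 mm diameter, 72 to 138 mm above the bench, beginning 98 mm beyond the rail, on a post with round foot.
- tray: Aluminium drip tray 160 mm (x) x 417 mm (y), 18 mm high, about 0.4 kg, loose, its sides in the stand's channels with 1.5 mm play a side; at the start drawn 22 to 47 mm out towards the robot. Origin under its centre on the bench, axes as the stand's. Fully home it touches the stop bar: origin 2 mm beyond the stand's origin in x. It slides with 2 to 6 N.
- tray_front (a point): Middle of the outer face of the tray's front wall (facing the robot), 10 mm above the bench; the wall is 380 mm wide and 18 mm high. Pushed here towards +x the tray runs in straight.
- racking_stand: Racking stand, fixed: dark steel foot and 16 mm post at its y = +75 mm, and a round 10 mm bar along its y axis, from y = -55 to +75 mm, axis 175 mm above the bench. Origin on the bench under the place where the rack hangs; yaw up to 0.35. Nothing stands above the bar but the black clamp, 10 mm above its axis, at the post.
- rack: Plating rack with yellow tab, about 0.2 kg, hanging on the racking stand: copper hook strip 14 mm wide (y), 4 mm thick; green spine, two cross arms 84 mm long along y, 70 and 104 mm below the origin, with gold rings; lowest point z = -123 mm. Origin: in the axis of the bar it hangs on, middle of the hook; z up, y along the bar, x horizontal, the way the hook's mouth opens.
- hook_lip (a point): Tip of the hook's free lip, on the +x side of the bar, 19 mm below the rack's origin. Above the bar the hook is an upturned V that centres itself; the mouth is 20 mm wide. To unhook, raise the rack 34 mm (26 to 42: the lip clears the bar, the jog does not meet it), then draw it 35 mm or more towards its -x; hang it on the rail by the reverse of this.
- hook_jog (a point): Lower end of the hook's neck, which runs down on the bar's -x side (x = -14 to -10 mm) to here, 44 mm below the origin, then jogs back to x = 0, z = -58 mm, where the spine begins. Best place to push the hung rack along: the neck's side at rail height, in front of the rail, with 1 to 2 N. Pushed high on the tab it leans and may bind.
- grip (a point): Middle of the rack's yellow lifting tab, 36 mm above the rack's origin. Tab 24 mm (x) x 10 mm (y), from 10 to 52 mm above the origin. Pinch it along y from above, fingertips staying above the bar; held so, the rack hangs upright from the fingers.
- other_rack: An equal rack with a blue tab, already drying on the right end of the same rail, about 153 mm right of its middle. Origin and axes as for the rack. Leave it alone.
- beaker: Glass beaker, 64 mm diameter, 85 mm high, on the bench at the right front. Origin under its centre. Leave it alone.
- jar: Amber glass jar with black cap, 60 mm diameter, 75 mm high, on the bench at the left rear. Origin under its centre. Leave it alone.
- brush: Brush with wooden handle, 170 mm long, lying on the bench to the right of the drying stand. Leave it alone.

How it is judged:
On the way:
1. the rack hangs by its hook on the left end of the rail, more than 60 mm left of the middle of the red band, and the fingers have let go of it (y of rack in the frame of mark above 0.06 m and z of rack in the frame of mark between -0.004 and 0.004 m and x of rack in the frame of mark between -0.008 and 0.008 m and contact force between rack and rail above 0.5 N and contact force between the fingers and rack below 0.05 N), for 0.2 s.
At the end, for the whole second after the job is handed in: The rack hangs upright (within 0.15 rad) and still on the rail by its hook, the middle of the hook within 8 mm of the middle of the red band, and the tray is home: no more than 5 mm short of the stop bar (y of rack in the frame of mark between -0.008 and 0.008 m and z of rack in the frame of mark between -0.004 and 0.004 m and x of rack in the frame of mark between -0.008 and 0.008 m and angle between rack's own z axis and vertical below 0.15 rad and linear speed of rack below 0.03 m/s and x of tray in the frame of stand above -0.003 m and linear speed of tray below 0.02 m/s); the robot touches nothing.
It fails at once if the rack is lifted off the rail at the red band (it must be slid there from the left end) (y of rack in the frame of mark between -0.08 and 0.045 m and x of rack in the frame of mark between -0.03 and 0.03 m and z of rack in the frame of mark above 0.012 m).
It fails at once if the rack is dropped, or lowered onto tray or bench (height (world z) of rack below 0.135 m).
It fails at once if the two racks touch (contact force between rack and other_rack above 0.2 N).
It fails at once if the other rack is shifted more than 15 mm (distance of other_rack from where it was at the start of the episode above 0.015 m).
It fails at once if the beaker, jar or brush is moved more than 20 mm (distance of any of beaker, jar, brush from where it was at the start of the episode above 0.02 m).
It also fails if it takes over 72 s, if anything falls off the work surface, if the arm or the gripper's body presses on something with over 40 N, if the wrist force passes 120 N, or if a joint passes its speed limit or range.

ROBOT

A 6-joint arm with a two-finger parallel gripper is mounted at the origin on the work surface. World frame = base frame: x ahead of the robot, y to its left, z up, the work surface at z = 0. Lengths are in m, angles in rad, forces in N, time in s.
With the tool pointing down it reaches from about 0.275 to 0.875 m from the base axis. Payload 12.5 kg.
Tool frame: the origin (TCP) lies between the finger pads; the fingertips stand 11 mm ahead of it and the grasp point (between the pads) lies 8 mm behind it; z points along the fingers, y is the direction in which the jaws open and shut (so a half turn about z gives the same grasp; the last joint's range is limited). The gripper opens to 85 mm and grips with 20 to 120 N. Pads are 22 mm wide; open, the fingers measure 114 mm over their backs; the gripper's body (76 mm by 85 mm) begins 54 mm behind the grasp point. The pads swing forward as they close: fully open they stand 13 mm farther back than shut.
Start: joints at [1.168, 0.351, 1.652, -0, 1.139, -0.085], TCP at [0.172, 0.522, 0.242] pointing down, gripper open.
Joint ranges: [-2.75, 2.75], [-0.79, 2.1], [0.01, 2.65], [-1.57, 4.71], [0.07, 3.14], [-2.87, 2.87]. Speed limits (rad/s): [2.22, 2.22, 2.79, 3.14, 3.14, 3.14].

INTERFACE

Orientations are given as a rotation vector (axis times angle).
In Python, from station import robot gives the robot as it stands.
- The arm moves only by the shell command python3 -m creep 'ROWS' [FORCE]. ROWS is JSON, a list of rows, each a list of 7 numbers: the shift along the tool's x, y, z in m, then the turn, a rotation vector about the tool's x, y, z in rad, then the finger opening in m, from 0 to 0.0854. In form: [[tx, ty, tz, ax, ay, az, hand], ...]. A call has 1 to 8 rows; each row is the pose to reach, as a shift and turn from the pose commanded when the call began, along the tool's axes at that moment; what a row does not reach only later rows make up. A row lasts 1/10 s, in which the tool goes at most 50 mm and 8.59 degrees, less where a joint would pass 70% of its speed; a pose out of reach is approached as far as the arm can. A call with a gripper value outside its range is refused whole. The fingers move at their own pace and stop on an object; FORCE is the grip in N (left out, the last holds). Time passes only in rows, so rows that repeat a pose let the fingers close. It gives the time, the measured TCP pose, the force and the opening at its end, in the units of the state.
- robot.read_state(): the state, without advancing time (a new reading comes with each control period).
- robot.get_image(name): name is "scene" or "top"; returns a dict with "frame" (400x640x3 uint8, red, green, blue), "z_map" (400x640 float32, m along the optical axis (not along the pixel's ray), 0 where there is no reading), "vfov" (degrees; the focal length in pixels is half the picture's height over the tangent of half this angle, whatever the lens; pixels are square), "cx", "cy" (the principal point, pixels), "rvec" (rotation vector, rad) and "tvec" (3), from world to camera coordinates, as OpenCV has them. Camera axes: x right, y down, z forward; pixel columns grow to the right and rows downward; lengths in m; the calibration is good to about 2 mm. A picture is of the moment at which its call begins.
- robot.close_job(): hands the job in, once; it reports no verdict.
Trained networks look in the newest picture that a camera, given by its name, has taken for a name from the list of things; names that differ only in an ending like _2 or _b are one class to them, and where a whole thing is asked for, a point or a joint stands for the part that bears it (a point fixed in the world has none). Each returns a list of dicts, best first, with "conf" (0 to 1); they miss things now and then, are a little off and sometimes report something else, mostly with a low value. They report only what shows in the picture. A call takes as long as a camera call.
- robot.masks_of(camera, query): "region" (400x640 bool, what is visible of it) and "extent" ([left, top, right, bottom] in pixels, round what is visible of it).
The state is a dict: "time_s": time; "joints": joint angles; "dq": joint speeds; "tau": joint torques, N m; "ee_pos": TCP position; "ee_rot": TCP orientation; "force": force on the tool from outside, world axes, zero at the start; "moment": the same for the moment, N m; "width": finger opening in m.
Only numpy, scipy, OpenCV 4.12 (cv2) and the standard library are available. Lean on these libraries where they do the work, as an engineer would, in place of code of your own. Each camera call takes 0.05 s, during which the arm holds its last target. There are 200 camera calls.

## Working session

There is one attempt and no reset: what is moved stays moved. The work goes in short steps, Python scripts to look and compute and a shell command to move; the robot and the scene stay as the last step left them, time stands still between calls to the robot, and variables do not carry over. Pictures are saved under pics/ and viewed, about 8 in all and at most 12, crops included, and the job is handed in when it is done.

```bash
ls; mkdir -p pics; cat > h.py <<'E'
import numpy as np, cv2
from station import robot
def cam(n):
    im=robot.get_image(n); f=200/np.tan(np.radians(im["vfov"])/2)
    R=cv2.Rodrigues(np.array(im["rvec"],float))[0]; t=np.array(im["tvec"],float)
    z=im["z_map"]; v,u=np.mgrid[0:400,0:640]
    P=np.stack([(u-im["cx"])/f*z,(v-im["cy"])/f*z,z],-1)
    W=(P-t)@R; W[z==0]=np.nan
    im.update(f=f,R=R,t=t,W=W); return im
def proj(im,p):
    q=im["R"]@np.array(p)+im["t"]; return im["f"]*q[0]/q[2]+im["cx"], im["f"]*q[1]/q[2]+im["cy"]
def save(im,name,box=None,s=1):
    a=im["frame"]
    if box: a=a[box[1]:box[3],box[0]:box[2]]
    cv2.imwrite("pics/"+name,cv2.resize(a[:,:,::-1],None,fx=s,fy=s,interpolation=cv2.INTER_CUBIC))
E
python3 - <<'E'
from h import *
np.set_printoptions(precision=4,suppress=True)
s=robot.read_state(); print(s["ee_pos"],s["ee_rot"],s["force"],s["width"])
a=[]
for n in("scene","top"):
    im=cam(n); a.append(im["frame"]); print(n,"campos",-im["R"].T@im["t"],im["f"])
    for q in["rack","other_rack","mark","tray","rail","racking_stand","stand","beaker","jar","brush","grip","hook_lip","tray_front"]:
        for d in robot.masks_of(n,q)[:2]:
            w=im["W"][d["region"]]; w=w[~np.isnan(w[:,0])]
            if len(w): print(q,round(d["conf"],2),np.array(d["extent"]),len(w),np.median(w,0),np.percentile(w,2,0),np.percentile(w,98,0))
    save(im,n+"0.png",s=1.25)
E
```

```text
pics
[0.1717 0.5222 0.2418] [-0.497  -3.1018  0.0019] [-0.0762  0.1794  0.3253] 0.08548860268801882
scene campos [ 1.0367 -0.4505  1.2468] 451.4244103236442
rack 0.83 [384.1  95.5 404.3 138.4] 385 [0.5247 0.368  0.1053] [ 0.4673  0.3286 -0.0025] [0.541  0.4669 0.2262]
rack 0.51 [233.  178.4 368.6 297.3] 5663 [ 0.5899 -0.085   0.0036] [ 0.5013 -0.282  -0.002 ] [0.6589 0.1082 0.0196]
other_rack 0.52 [251.  242.9 284.  282.9] 378 [ 0.6255 -0.2458  0.1204] [ 0.5781 -0.2831 -0.0006] [ 0.64   -0.1829  0.2428]
mark 0.65 [297.  220.2 373.3 311.2] 1463 [ 0.8041 -0.1234  0.1206] [ 0.7242 -0.1507  0.008 ] [ 0.8544 -0.0885  0.1413]
mark 0.41 [378.6  97.8 405.9 135.8] 257 [0.5277 0.367  0.1298] [ 0.4546  0.333  -0.003 ] [0.5419 0.5113 0.2263]
tray 0.75 [230.5 179.2 369.6 299.2] 6088 [ 0.5885 -0.0906  0.0036] [ 0.5    -0.2847 -0.0022] [0.6597 0.1106 0.0218]
rail 0.78 [248.4 171.2 361.7 273.1] 433 [ 0.6245 -0.0873  0.194 ] [ 0.6181 -0.2965  0.1881] [0.6302 0.1113 0.1989]
rail 0.39 [294.2 217.  371.7 309.1] 1551 [ 0.8032 -0.1232  0.1198] [ 0.6274 -0.1514  0.0069] [ 0.8544 -0.0878  0.1936]
racking_st
[... 2494 characters left out ...]
08]
brush 0.83 [432.6 153.  447.2 203.3] 560 [ 0.5994 -0.4383  0.0172] [ 0.5395 -0.4589 -0.0038] [ 0.6959 -0.4115  0.026 ]
brush 0.29 [147.3 199.8 197.6 244.2] 1050 [0.5248 0.4385 0.015 ] [ 0.4712  0.3321 -0.001 ] [0.5954 0.4857 0.186 ]
grip 0.47 [173.9 210.3 203.3 223.9] 186 [0.5216 0.3627 0.128 ] [0.5106 0.3259 0.0556] [0.5355 0.4042 0.2265]
hook_lip 0.45 [176.6 208.  199.6 221. ] 153 [0.5208 0.363  0.1479] [0.5107 0.3284 0.0646] [0.5347 0.4102 0.2263]
tray_front 0.67 [270.5 173.1 401.6 225.8] 6232 [ 0.5752 -0.0874  0.0037] [ 0.498  -0.2877 -0.0042] [0.6556 0.1053 0.02  ]
tray_front 0.5 [263.5 163.  410.3 177. ] 436 [ 0.6201 -0.0665  0.1939] [ 0.6144 -0.2964  0.1868] [0.6275 0.1123 0.1999]
```

```bash
python3 - <<'E'
from h import *
np.set_printoptions(precision=4,suppress=True)
for n in("scene","top"):
    im=cam(n); W=im["W"]; x,y,z=W[...,0],W[...,1],W[...,2]
    def fit(m,l):
        p=W[m]; c=np.median(p,0); vx,vy,x0,y0=cv2.fitLine(p[:,:2].astype(np.float32),cv2.DIST_HUBER,0,.001,.001).ravel()
        s=np.sign(vy); print(n,l,m.sum(),"dir yaw",np.arctan2(-vx*s,vy*s),"pt",x0,y0,"z",np.median(p[:,2]),"range",np.percentile(p,1,0),np.percentile(p,99,0))
    fit((abs(x-.622)<.025)&(z>.187)&(z<.202)&(y>-.32)&(y<.14),"rail")
    fit((abs(x-.53)<.05)&(z>.172)&(z<.182)&(y>.30)&(y<.43),"rbar")
    hsv=cv2.cvtColor(im["frame"],cv2.COLOR_RGB2HSV); H,S,V=[hsv[...,i].astype(int) for i in range(3)]
    fit((abs(x-.622)<.025)&(z>.18)&(z<.202)&((H<8)|(H>172))&(S>120),"red")
    fit((z>.18)&(z<.24)&(H>20)&(H<35)&(S>110)&(y>.25),"yellowtab")
    fit((z>.2)&(z<.26)&(H>95)&(H<130)&(S>110)&(y<-.1),"bluetab")
    fit((abs(x-.63)<.04)&(z>.2)&(y<-.2),"bluetab_z")
    fit((abs(x-.53)<.04)&(z>.2)&(z<.24)&(y<.4)&(y>.3),"yel_z")
    fit((z>.013)&(z<.021)&(x>.48)&(x<.52)&(y>-.25)&(y<.08),"trayfront")
    fit((z>.016)&(z<.026)&(x>.69)&(x<.73)&(y>-.25)&(y<.1),"stopbar")
    save(im,n+"1.png",(140,80,470,330) if n=="top" else (150,70,470,330),2.3)
E
```

```text
scene rail 695 dir yaw 0.014956907 pt 0.6249061 -0.10600968 z 0.1939132009041241 range [ 0.6146 -0.3173  0.1878] [0.6376 0.1368 0.1997]
scene rbar 101 dir yaw -0.12113507 pt 0.52937573 0.36875474 z 0.1773315649518622 range [0.5163 0.3165 0.1721] [0.5401 0.4288 0.1813]
scene red 36 dir yaw 0.031916697 pt 0.6246456 -0.11326105 z 0.19373001644275076 range [ 0.6201 -0.1285  0.1895] [ 0.6289 -0.1023  0.1974]
scene yellowtab 76 dir yaw 1.4023135 pt 0.5282434 0.36514854 z 0.21183177250507107 range [0.5166 0.3614 0.185 ] [0.5401 0.3725 0.229 ]
scene bluetab 83 dir yaw -1.5544618 pt 0.14604533 -0.2556516 z 0.23324352689513983 range [-0.6299 -0.3686  0.2027] [ 0.6373 -0.1561  0.2557]
scene bluetab_z 83 dir yaw -1.4268506 pt 0.6296753 -0.24761781 z 0.23480187927332263 range [ 0.615  -0.2511  0.2031] [ 0.6379 -0.2332  0.2439]
scene yel_z 61 dir yaw 1.412925 pt 0.52968913 0.3652584 z 0.21943744418114217 range [0.515  0.3617 0.2011] [0.5401 0.3737 0.2292]
scene trayfront 139 dir yaw 0.0102618495 pt 0.5012161 -0.04404823 z 0.016748495940420847 range [ 0.4972 -0.2463  0.0132] [0.5049 0.076  0.0208]

[... 664 characters left out ...]
73 0.2313]
top bluetab 44 dir yaw 1.5101552 pt 0.62265146 -0.2440213 z 0.2376533554774275 range [ 0.6107 -0.2499  0.2009] [ 0.6344 -0.241   0.2462]
top bluetab_z 65 dir yaw 0.02800937 pt 0.6212976 -0.25005606 z 0.23446406077683152 range [ 0.6108 -0.3158  0.2001] [ 0.6342 -0.2334  0.2461]
top yel_z 52 dir yaw 1.3661553 pt 0.5205402 0.36451632 z 0.22459597968572922 range [0.5119 0.3599 0.2006] [0.5352 0.3705 0.2314]
top trayfront 95 dir yaw 0.014776186 pt 0.49886963 -0.11438675 z 0.016390470125492686 range [ 0.4946 -0.2434  0.0131] [0.5095 0.0724 0.0206]
top stopbar 348 dir yaw 0.0156166125 pt 0.70800924 -0.074072145 z 0.021105441822939233 range [ 0.7004 -0.2428  0.0161] [0.7165 0.0942 0.0259]
```

View pics/scene1.png

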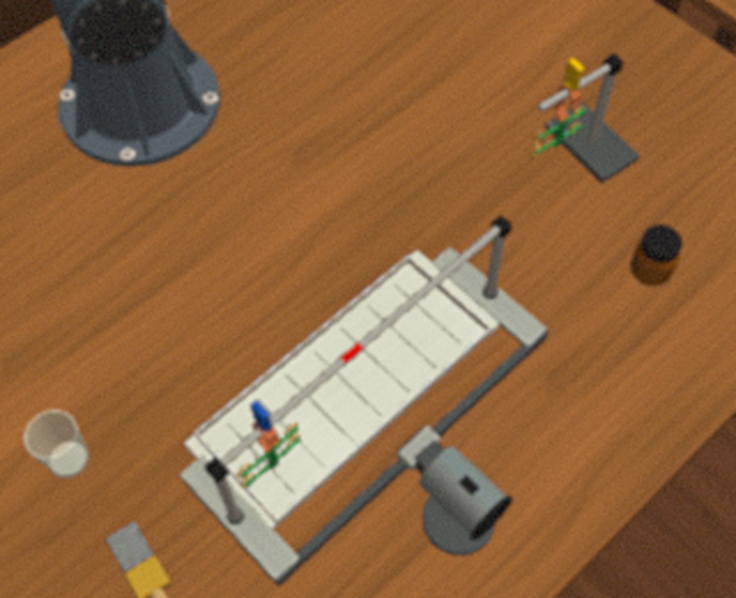

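View pics/top1.png

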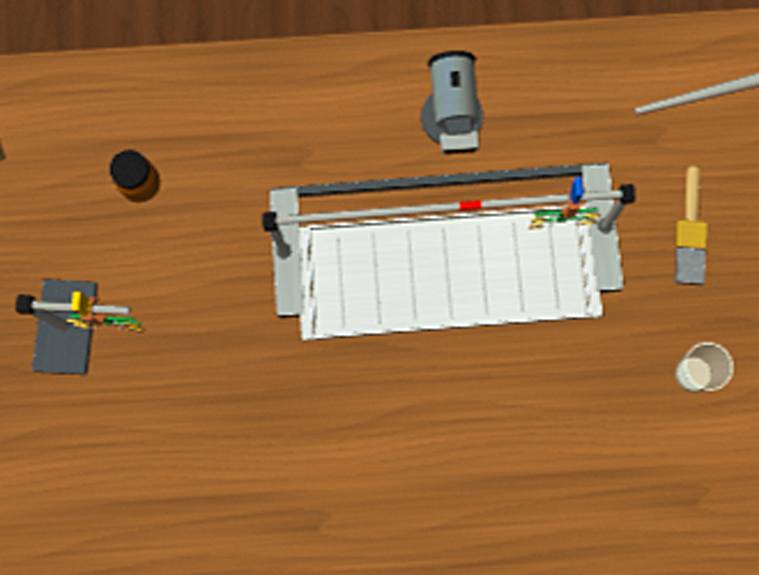

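Scene view: rack with yellow tab at upper right (about 572,75), red band at (352,352), blue-tab rack at (262,415). Top view: tray drawn out, front edge at y≈330, red band at (470,205), yellow tab at (78,300). The networks' positions agree with these pictures.

```bash
cat >> h.py <<'E'
def goal(x,y,z,yaw):
    s=robot.read_state(); R=cv2.Rodrigues(np.array(s["ee_rot"],float))[0]
    c,n=np.cos(yaw),np.sin(yaw)
    G=np.array([[-c,-n,0],[-n,c,0],[0,0,-1.]])
    print("shift",np.round(R.T@(np.array([x,y,z])-s["ee_pos"]),4),"turn",np.round(cv2.Rodrigues(R.T@G)[0].ravel(),4),"force",np.round(s["force"],2),"w",round(s["width"],4),"t",s["time_s"])
E
python3 -c "
from h import *
goal(.42,-.09,.10,.0148)"
```

```text
shift [-0.4271 -0.5042  0.1423] turn [ 0.      0.     -0.3326] force [0.21 0.53 0.42] w 0.0855 t 1.5
```

```bash
python3 -m creep '[[-0.427,-0.504,0.1,0,0,-0.333,0],[-0.427,-0.504,0.1,0,0,-0.333,0],[-0.427,-0.504,0.1,0,0,-0.333,0],[-0.427,-0.504,0.1,0,0,-0.333,0],[-0.427,-0.504,0.1,0,0,-0.333,0],[-0.427,-0.504,0.1,0,0,-0.333,0],[-0.427,-0.504,0.1,0,0,-0.333,0],[-0.427,-0.504,0.1,0,0,-0.333,0]]' 40; python3 -c "
from h import *
goal(.42,-.09,.10,.0148)"
```

```text
time_s: 2.3
ee_pos: [0.3202, 0.1558, 0.1828]
ee_rot: [-0.025, 3.14, 0.001]
force: [0.8, 0.8, 0.2]
width: -0.0
shift [-0.0958 -0.2474  0.0828] turn [0.0004 0.0012 0.0009] force [0.82 0.8  0.17] w -0.0 t 2.3
```

```bash
python3 -m creep '[[-0.09,-0.24,0.08,0,0,0,0],[-0.09,-0.24,0.08,0,0,0,0],[-0.09,-0.24,0.08,0,0,0,0],[-0.09,-0.24,0.08,0,0,0,0],[-0.09,-0.24,0.08,0,0,0,0],[-0.09,-0.24,0.08,0,0,0,0],[-0.09,-0.24,0.08,0,0,0,0],[-0.09,-0.24,0.08,0,0,0,0]]' 40; python3 -c "
from h import *
goal(.45,-.09,.021,.0148)"
```

```text
time_s: 3.1
ee_pos: [0.4131, -0.0808, 0.1027]
ee_rot: [0.023, -3.141, -0.0]
force: [0.4, 1.0, -0.0]
width: -0.0002
shift [-0.0368 -0.0098  0.0817] turn [ 0.0003 -0.0006 -0.0003] force [ 0.39  0.95 -0.03] w -0.0002 t 3.1
```

```bash
python3 -m creep '[[-0.02,-0.01,0.04,0,0,0,0],[-0.035,-0.01,0.08,0,0,0,0],[-0.037,-0.01,0.081,0,0,0,0],[-0.045,-0.01,0.081,0,0,0,0],[-0.055,-0.01,0.081,0,0,0,0],[-0.065,-0.01,0.081,0,0,0,0],[-0.075,-0.01,0.081,0,0,0,0],[-0.08,-0.01,0.081,0,0,0,0]]'
python3 -m creep '[[-0.005,0,0,0,0,0,0],[-0.01,0,0,0,0,0,0],[-0.015,0,0,0,0,0,0],[-0.02,0,0,0,0,0,0],[-0.024,0,0,0,0,0,0],[-0.028,0,0,0,0,0,0],[-0.028,0,0,0,0,0,0]]'
```

```text
time_s: 3.9
ee_pos: [0.4945, -0.0898, 0.0226]
ee_rot: [-0.024, 3.141, -0.001]
force: [-4.1, -0.8, 2.9]
width: 0.0001
time_s: 4.6
ee_pos: [0.5224, -0.0895, 0.0217]
ee_rot: [-0.024, 3.14, -0.0]
force: [0.5, 0.7, 0.3]
width: -0.0002
```

```bash
python3 - <<'E'
from h import *
np.set_printoptions(precision=4,suppress=True)
for n in("top","scene"):
    im=cam(n); W=im["W"]; x,y,z=W[...,0],W[...,1],W[...,2]
    m=(z>.011)&(z<.021)&(x>.48)&(x<.56)&(y>-.25)&(y<.06)&(abs(y+.09)>.05)
    p=W[m]; q=p[:,0]+.0148*(p[:,1]+.09); print(n,m.sum(),np.percentile(q,[2,10,50,90]))
    # tray rear edge
    m=(z>.011)&(z<.0205)&(x>.6)&(x<.72)&(y>-.25)&(y<.06)
    p=W[m]; q=p[:,0]+.0148*(p[:,1]+.09); print(m.sum(),np.percentile(q,[2,50,98]))
    if n=="top": save(im,"top2.png",(230,120,450,260),3)
E
```

```text
top 46 [0.5042 0.5326 0.5339 0.5358]
309 [0.626  0.7033 0.7152]
scene 98 [0.5345 0.5351 0.5371 0.5385]
317 [0.6916 0.7067 0.7175]
```

View pics/top2.png

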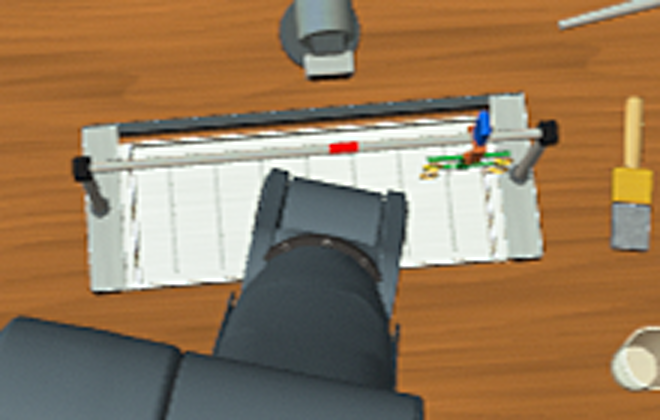

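The tray's front edge is at about y=275 in the crop, with a thin gap still showing at the rear bar (~y=150). About 9 mm remains, so I keep pushing until it stops.

```bash
python3 -m creep '[[-0.003,0,0,0,0,0,0],[-0.006,0,0,0,0,0,0],[-0.009,0,0,0,0,0,0],[-0.009,0,0,0,0,0,0]]'
python3 -m creep '[[-0.001,0,0,0,0,0,0],[-0.002,0,0,0,0,0,0],[-0.002,0,0,0,0,0,0]]'
python3 -m creep '[[-0.001,0,0,0,0,0,0],[-0.002,0,0,0,0,0,0],[-0.002,0,0,0,0,0,0]]'
```

```text
time_s: 5.1
ee_pos: [0.5312, -0.0893, 0.0217]
ee_rot: [-0.024, 3.141, -0.0]
force: [-0.2, 1.1, 0.4]
width: 0.0
time_s: 5.4
ee_pos: [0.5325, -0.0892, 0.0217]
ee_rot: [0.024, -3.141, -0.0]
force: [-3.2, -0.3, 1.7]
width: -0.0001
time_s: 5.7
ee_pos: [0.533, -0.0891, 0.0215]
ee_rot: [0.024, -3.138, -0.001]
force: [-11.6, -0.4, 9.1]
width: 0.0001
```

Force jumped to 11.6 N at the expected TCP x, so the tray is against the stop. Next I back off and go over the rack.

```bash
python3 -m creep '[[0.03,0,0,0,0,0,0],[0.07,0,-0.01,0,0,0,0],[0.11,0.01,-0.05,0,0,0,0],[0.12,0.05,-0.1,0,0,0,0.02],[0.12,0.09,-0.14,0,0,0,0.05],[0.12,0.13,-0.18,0,0,0,0.05],[0.12,0.17,-0.22,0,0,0,0.05],[0.12,0.2,-0.26,0,0,0.137,0.05]]'
python3 -m creep '[[0,0,0,0,0,0,0.05],[0,0,0,0,0,0,0.05]]'; python3 -c "
from h import *
goal(.526,.3655,.28,-.1225)"
```

```text
time_s: 6.5
ee_pos: [0.4118, 0.0849, 0.2535]
ee_rot: [0.192, 3.134, 0.001]
force: [1.5, -0.3, 0.5]
width: 0.0496
time_s: 6.7
ee_pos: [0.4124, 0.0839, 0.2521]
ee_rot: [0.187, 3.134, 0.001]
force: [0.4, -0.6, -1.0]
width: 0.0499
shift [-0.0794  0.2931 -0.0276] turn [0.0005 0.0024 0.0036] force [ 0.4  -0.64 -1.04] w 0.0499 t 6.7
```

```bash
python3 -m creep '[[-0.079,0.293,-0.028,0,0,0.003,0.05],[-0.079,0.293,-0.028,0,0,0.003,0.05],[-0.079,0.293,-0.028,0,0,0.003,0.05],[-0.079,0.293,-0.028,0,0,0.003,0.05],[-0.079,0.293,-0.028,0,0,0.003,0.05],[-0.079,0.293,-0.028,0,0,0.003,0.05],[-0.079,0.293,-0.028,0,0,0.003,0.05],[-0.079,0.293,-0.028,0,0,0.003,0.05]]'
python3 -m creep '[[0,0,0,0,0,0,0.05],[0,0,0,0,0,0,0.05]]'; python3 -c "
from h import *
goal(.526,.3655,.203,-.1225)
im=cam('scene'); W=im['W']; hsv=cv2.cvtColor(im['frame'],cv2.COLOR_RGB2HSV)
m=(hsv[...,0]>20)&(hsv[...,0]<35)&(hsv[...,1]>110)&(W[...,2]>.18)&(W[...,2]<.24)&(W[...,1]>.25)
print(m.sum(), np.median(W[m],0) if m.any() else 0)
save(im,'scene2.png',(330,50,470,160),5)
"
```

```text
time_s: 7.5
ee_pos: [0.5263, 0.3643, 0.2772]
ee_rot: [-0.194, -3.133, 0.003]
force: [0.2, -0.3, -0.0]
width: 0.0496
time_s: 7.7
ee_pos: [0.5261, 0.3631, 0.2793]
ee_rot: [-0.198, -3.135, 0.001]
force: [-0.3, 0.4, -0.3]
width: 0.05
shift [0.0003 0.0025 0.0763] turn [-0.0005 -0.0005 -0.0034] force [-0.31  0.44 -0.3 ] w 0.05 t 7.7
76 [0.52764108 0.36558582 0.2131973 ]
```

View pics/scene2.png

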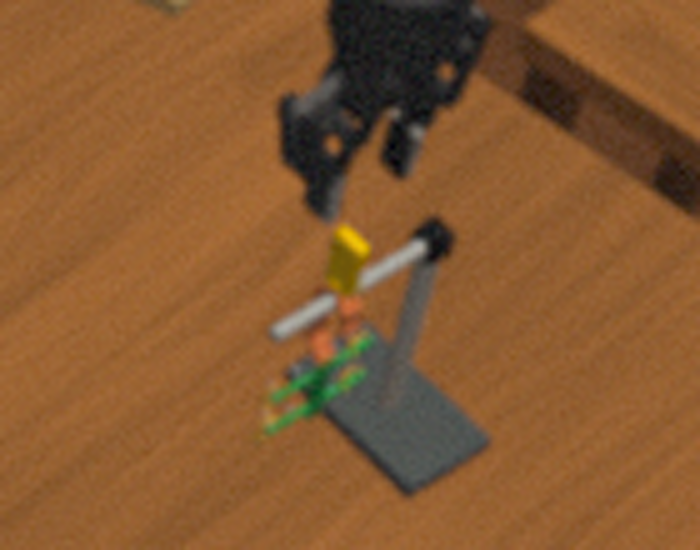

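The tab at (348,258) lies between and below the open fingers (325,200) and (400,165), so I descend and grip.

```bash
python3 -m creep '[[0,0.0025,0.02,0,0,0,0.05],[0,0.0025,0.045,0,0,0,0.05],[0,0.0025,0.065,0,0,0,0.05],[0,0.0025,0.076,0,0,0,0.05],[0,0.0025,0.076,0,0,0,0.05]]' 40
python3 -m creep '[[0,0,0,0,0,0,0.03],[0,0,0,0,0,0,0.02],[0,0,0,0,0,0,0.0],[0,0,0,0,0,0,0],[0,0,0,0,0,0,0],[0,0,0,0,0,0,0]]' 50
```

```text
time_s: 8.25
ee_pos: [0.5259, 0.3663, 0.2025]
ee_rot: [-0.196, -3.134, 0.002]
force: [-1.0, 0.6, 0.2]
width: 0.0497
time_s: 8.85
ee_pos: [0.5268, 0.3675, 0.2048]
ee_rot: [0.196, 3.134, 0.002]
force: [-0.3, 0.3, 6.5]
width: 0.009
```

```bash
python3 -m creep '[[0,0,-0.01,0,0,0,0],[0,0,-0.02,0,0,0,0],[0,0,-0.03,0,0,0,0],[0,0,-0.034,0,0,0,0],[0,0,-0.034,0,0,0,0],[0,0,-0.034,0,0,0,0]]'
python3 -m creep '[[0.01,0,0,0,0,0,0],[0.02,0,0,0,0,0,0],[0.03,0,0,0,0,0,0],[0.04,0,0,0,0,0,0],[0.05,0,0,0,0,0,0],[0.06,0,0,0,0,0,0],[0.06,0,0,0,0,0,0]]'
```

```text
time_s: 9.45
ee_pos: [0.5262, 0.367, 0.2374]
ee_rot: [-0.196, -3.135, 0.0]
force: [-0.4, -0.3, -1.3]
width: 0.0096
time_s: 10.15
ee_pos: [0.4656, 0.3748, 0.2377]
ee_rot: [-0.195, -3.135, 0.0]
force: [0.6, -0.0, -1.4]
width: 0.0094
```

```bash
python3 -c "
from h import *
im=cam('scene'); 
save(im,'scene3.png',(330,50,470,160),5)
goal(.56,.04,.255,.0148)
"
```

```text
shift [-0.1344 -0.3206 -0.0172] turn [ 1.000e-04  3.000e-04 -1.389e-01] force [ 0.07 -0.33 -1.92] w 0.0095 t 10.2
```

View pics/scene3.png

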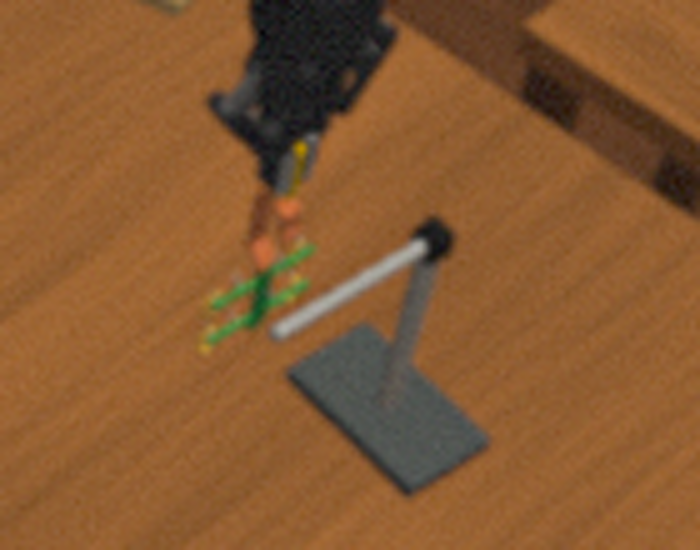

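The rack is held upright and clear of the racking bar (tab at 300,165). Now carry it round to in front of the rail's left end.

```bash
python3 -m creep '[[0,-0.03,-0.005,0,0,0,0],[-0.0,-0.07,-0.01,0,0,0,0],[-0.01,-0.11,-0.017,0,0,-0.03,0],[-0.02,-0.15,-0.017,0,0,-0.06,0],[-0.04,-0.19,-0.017,0,0,-0.1,0],[-0.06,-0.23,-0.017,0,0,-0.139,0],[-0.08,-0.26,-0.017,0,0,-0.139,0],[-0.1,-0.29,-0.017,0,0,-0.139,0]]'
python3 -m creep '[[0,0,0,0,0,0,0],[0,0,0,0,0,0,0],[0,0,0,0,0,0,0]]'; python3 -c "
from h import *
goal(.576,.01,.254,.0148)
"
```

```text
time_s: 11.0
ee_pos: [0.5308, 0.0724, 0.2549]
ee_rot: [-0.021, 3.141, -0.0]
force: [-0.7, 0.1, -1.4]
width: 0.0091
time_s: 11.3
ee_pos: [0.5298, 0.0749, 0.2546]
ee_rot: [0.023, -3.141, -0.0]
force: [0.2, -0.2, -1.8]
width: 0.0094
shift [-0.0453 -0.0656  0.0005] turn [ 0.0002 -0.0002 -0.0002] force [ 0.23 -0.19 -1.84] w 0.0094 t 11.3
```

```bash
python3 -m creep '[[-0.01,-0.015,0,0,0,0,0],[-0.02,-0.03,0,0,0,0,0],[-0.03,-0.045,0,0,0,0,0],[-0.04,-0.06,0,0,0,0,0],[-0.045,-0.066,0,0,0,0,0],[-0.045,-0.066,0,0,0,0,0],[-0.045,-0.066,0,0,0,0,0]]'
python3 - <<'E'
from h import *
np.set_printoptions(precision=4,suppress=True)
goal(.621,.01,.254,.0148)
im=cam('scene'); save(im,'scene4.png',(270,120,410,230),5)
W=im['W']; hsv=cv2.cvtColor(im['frame'],cv2.COLOR_RGB2HSV); H,S=hsv[...,0],hsv[...,1]
for l,m in (("yel",(H>20)&(H<35)&(S>110)),("cop",(H>3)&(H<20)&(S>90)),("green",(H>45)&(H<80)&(S>100))):
    m=m&(W[...,2]>.09)&(W[...,2]<.3)&(abs(W[...,1]-.01)<.06)&(abs(W[...,0]-.58)<.07)
    if m.any(): print(l,m.sum(),np.median(W[m],0),np.percentile(W[m],3,0),np.percentile(W[m],97,0))
E
```

```text
time_s: 12.0
ee_pos: [0.5757, 0.0091, 0.2544]
ee_rot: [0.022, -3.141, -0.0]
force: [0.1, 0.5, -2.3]
width: 0.0094
shift [-0.0453  0.0003  0.0004] turn [ 0.0002 -0.0005 -0.0009] force [ 0.09  0.45 -2.35] w 0.0094 t 12.0
yel 45 [0.5825 0.0077 0.2471] [ 0.5683 -0.0314  0.1164] [0.5894 0.0487 0.2952]
cop 163 [0.5734 0.0069 0.208 ] [ 0.5631 -0.0335  0.1211] [0.591  0.0438 0.2953]
green 77 [0.5768 0.0048 0.1378] [ 0.5735 -0.0276  0.1168] [0.5787 0.0419 0.1579]
```

View pics/scene4.png

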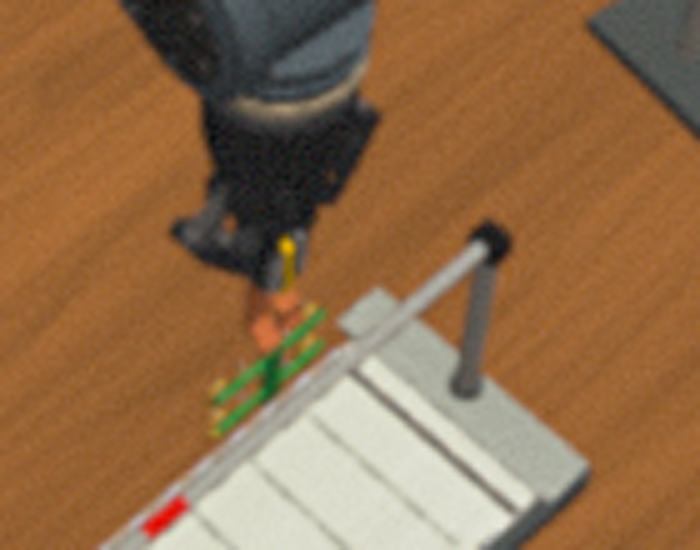

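The rack hangs upright at (270,330), just in front of the rail and well left of the red band (165,515). Its height is consistent (origin ≈ 0.223). I move over the rail, then lower.

```bash
python3 -m creep '[[-0.01,0,0,0,0,0,0],[-0.02,0,0,0,0,0,0],[-0.03,0,0,0,0,0,0],[-0.04,0,0,0,0,0,0],[-0.045,0,0,0,0,0,0],[-0.045,0,0,0,0,0,0],[-0.045,0,0,0,0,0,0]]'
python3 -m creep '[[0,0,0.008,0,0,0,0],[0,0,0.016,0,0,0,0],[0,0,0.022,0,0,0,0],[0,0,0.027,0,0,0,0],[0,0,0.030,0,0,0,0],[0,0,0.030,0,0,0,0]]'
python3 -m creep '[[0,0,0.002,0,0,0,0],[0,0,0.004,0,0,0,0],[0,0,0.004,0,0,0,0]]'
```

```text
time_s: 12.75
ee_pos: [0.6208, 0.0096, 0.2544]
ee_rot: [0.022, -3.141, -0.0]
force: [-0.3, 0.7, -2.0]
width: 0.0092
time_s: 13.35
ee_pos: [0.6207, 0.0097, 0.2241]
ee_rot: [0.022, -3.141, -0.0]
force: [0.6, -0.5, -0.7]
width: 0.0091
time_s: 13.65
ee_pos: [0.6212, 0.0096, 0.2207]
ee_rot: [-0.022, 3.141, -0.0]
force: [0.8, 0.1, -1.1]
width: 0.0095
```

```bash
python3 -m creep '[[0,0,0.001,0,0,0,0],[0,0,0.001,0,0,0,0]]'
python3 -m creep '[[0,0,0.001,0,0,0,0],[0,0,0.001,0,0,0,0]]'
python3 -m creep '[[0,0,0.001,0,0,0,0],[0,0,0.001,0,0,0,0]]'
```

```text
time_s: 13.85
ee_pos: [0.6215, 0.0096, 0.2202]
ee_rot: [-0.022, 3.14, -0.0]
force: [3.9, -0.0, 1.8]
width: 0.009
time_s: 14.05
ee_pos: [0.6218, 0.0096, 0.2197]
ee_rot: [-0.022, 3.138, -0.0]
force: [3.6, 0.2, 7.3]
width: 0.0095
time_s: 14.25
ee_pos: [0.6219, 0.0096, 0.2196]
ee_rot: [-0.022, 3.138, -0.0]
force: [0.0, -0.1, 12.9]
width: 0.0094
```

```bash
python3 - <<'E'
from h import *
im=cam('scene'); save(im,'scene5.png',(290,140,390,220),6)
E
```

```text
(no output)
```

View pics/scene5.png

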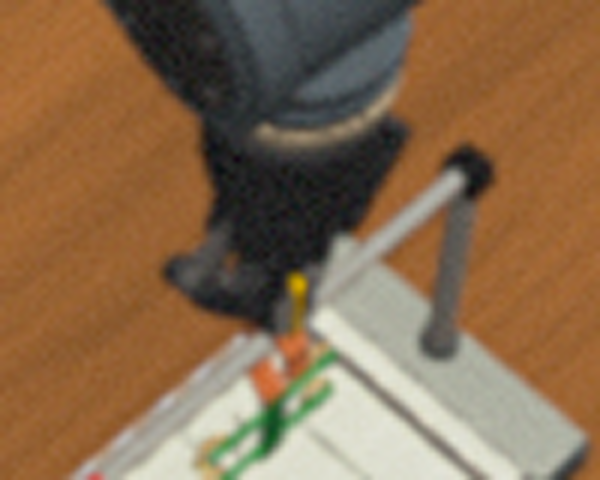

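The lip is beyond the rail (290,345), and contact came at the expected height with the V centring itself. Release now.

```bash
python3 -m creep '[[0,0,-0.001,0,0,0,0],[0,0,-0.0015,0,0,0,0],[0,0,-0.0015,0,0,0,0.015],[0,0,-0.0015,0,0,0,0.03],[0,0,-0.0015,0,0,0,0.04],[0,0,-0.0015,0,0,0,0.04],[0,0,-0.0015,0,0,0,0.04],[0,0,-0.0015,0,0,0,0.04]]'
python3 - <<'E'
from h import *
np.set_printoptions(precision=4,suppress=True)
goal(.602,.01,.19,.0148)
for n in("scene","top"):
    im=cam(n); W=im['W']; hsv=cv2.cvtColor(im['frame'],cv2.COLOR_RGB2HSV); H,S=hsv[...,0],hsv[...,1]
    for l,m in (("yel",(H>20)&(H<35)&(S>110)&(W[...,2]>.19)),("green",(H>45)&(H<80)&(S>100))):
        m=m&(W[...,2]>.06)&(W[...,2]<.26)&(abs(W[...,1]-.01)<.06)&(abs(W[...,0]-.61)<.07)
        if m.any(): print(n,l,m.sum(),np.median(W[m],0),np.percentile(W[m],3,0),np.percentile(W[m],97,0))
E
```

```text
time_s: 15.1
ee_pos: [0.6208, 0.0096, 0.219]
ee_rot: [0.022, -3.141, 0.0]
force: [-0.0, 0.4, 0.2]
width: 0.04
shift [0.0188 0.0006 0.029 ] turn [-0.     -0.0003 -0.0006] force [-0.02  0.41  0.2 ] w 0.04 t 15.1
scene yel 44 [0.6288 0.0051 0.2278] [ 0.6219 -0.0069  0.2038] [0.6338 0.0119 0.2441]
scene green 34 [0.623  0.0071 0.1077] [ 0.6202 -0.0248  0.0863] [0.6252 0.0442 0.125 ]
```

```bash
python3 -m creep '[[0.007,0,0,0,0,0,0.04],[0.014,0,0,0,0,0,0.04],[0.019,0,0,0,0,0,0.04],[0.019,0,0,0,0,0,0.04],[0.019,0,0.01,0,0,0,0.036],[0.019,0,0.02,0,0,0,0.032],[0.019,0,0.03,0,0,0,0.03],[0.019,0,0.03,0,0,0,0.03]]'
python3 -m creep '[[0,-0.003,0,0,0,0,0.03],[0,-0.006,0,0,0,0,0.03],[0,-0.009,0,0,0,0,0.03],[0,-0.012,0,0,0,0,0.03],[0,-0.015,0,0,0,0,0.03],[0,-0.018,0,0,0,0,0.03],[0,-0.018,0,0,0,0,0.03]]'
```

```text
time_s: 16.0
ee_pos: [0.6011, 0.0094, 0.1869]
ee_rot: [0.022, -3.138, -0.0]
force: [0.1, 0.0, 0.1]
width: 0.0298
time_s: 16.7
ee_pos: [0.6022, -0.009, 0.1891]
ee_rot: [-0.022, 3.141, -0.0]
force: [-0.5, -0.2, -0.4]
width: 0.0298
```

```bash
cat >>h.py <<'E'
def rack():
    s=robot.read_state(); print(np.round(s["ee_pos"],4),np.round(s["force"],2),round(s["width"],4))
    for n in("scene","top"):
        im=cam(n); W=im['W']; y=W[...,1]; hsv=cv2.cvtColor(im['frame'],cv2.COLOR_RGB2HSV); H,S=hsv[...,0].astype(int),hsv[...,1]
        b=(W[...,2]>.06)&(W[...,2]<.26)&(y>-.19)&(y<.08)&(abs(W[...,0]-.62)<.06)
        for l,m in (("yel",(H>20)&(H<35)&(S>110)&(W[...,2]>.2)),("green",(H>45)&(H<80)&(S>100)),("red",((H<6)|(H>174))&(S>150)&(W[...,2]>.18)&(W[...,2]<.2))):
            m=m&b
            if m.sum()>4: print(n,l,m.sum(),np.round(np.median(W[m],0),4),np.round(np.percentile(W[m],3,0),4),np.round(np.percentile(W[m],97,0),4))
    return cam("scene")
E
python3 -c "
from h import *
save(rack(),'scene6.png',(270,140,390,240),6)"
```

```text
[ 0.6022 -0.009   0.1891] [-0.47 -0.22 -0.35] 0.0298
scene yel 82 [ 0.621  -0.0047  0.231 ] [ 0.6024 -0.0069  0.2048] [0.6334 0.0085 0.2438]
scene green 35 [ 0.6246 -0.0052  0.1036] [ 0.6215 -0.036   0.0856] [0.6263 0.0232 0.1229]
scene red 28 [ 0.6246 -0.1165  0.1947] [ 0.6212 -0.1273  0.1911] [ 0.6284 -0.1044  0.1978]
top red 26 [ 0.6205 -0.1153  0.1951] [ 0.6171 -0.1271  0.189 ] [ 0.6262 -0.1036  0.1984]
```

View pics/scene6.png

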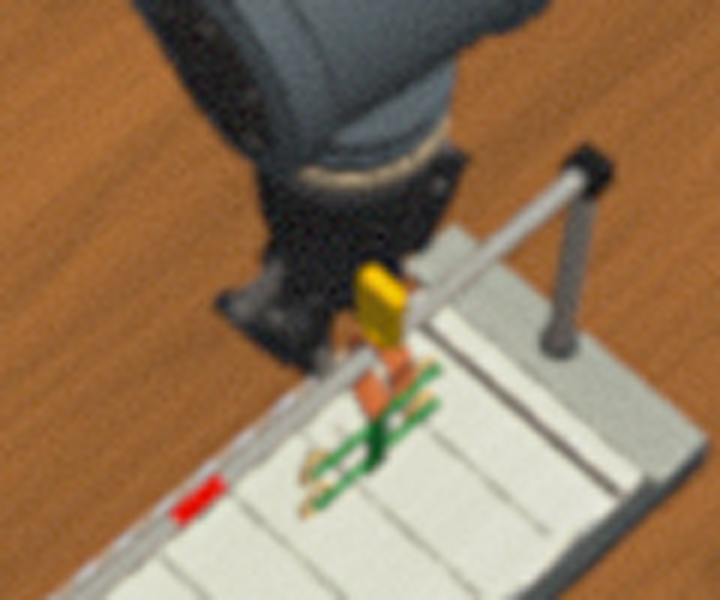

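The rack hangs upright on the rail at (380,310), straddled by the fingers. It has moved about 11 mm as expected, and the band is at (200,500). Continue sliding.

```bash
python3 -m creep '[[0,-0.003,0,0,0,0,0.03],[0,-0.007,0,0,0,0,0.03],[0,-0.011,0,0,0,0,0.03],[0,-0.015,0,0,0,0,0.03],[0,-0.019,0,0,0,0,0.03],[0,-0.023,0,0,0,0,0.03],[0,-0.027,0,0,0,0,0.03],[0,-0.031,0,0,0,0,0.03]]'
python3 -m creep '[[0,-0.004,0,0,0,0,0.03],[0,-0.008,0,0,0,0,0.03],[0,-0.012,0,0,0,0,0.03],[0,-0.016,0,0,0,0,0.03],[0,-0.02,0,0,0,0,0.03],[0,-0.024,0,0,0,0,0.03],[0,-0.028,0,0,0,0,0.03],[0,-0.032,0,0,0,0,0.03]]'
python3 -m creep '[[0,-0.004,0,0,0,0,0.03],[0,-0.008,0,0,0,0,0.03],[0,-0.012,0,0,0,0,0.03],[0,-0.016,0,0,0,0,0.03],[0,-0.02,0,0,0,0,0.03],[0,-0.024,0,0,0,0,0.03],[0,-0.028,0,0,0,0,0.03],[0,-0.032,0,0,0,0,0.03]]'
python3 -m creep '[[0,-0.003,0,0,0,0,0.03],[0,-0.006,0,0,0,0,0.03],[0,-0.009,0,0,0,0,0.03],[0,-0.009,0,0,0,0,0.03],[0,-0.009,0,0,0,0,0.03]]'
python3 -c "
from h import *
save(rack(),'scene7.png',(240,170,360,270),6)"
```

```text
time_s: 17.65
ee_pos: [0.6026, -0.04, 0.1891]
ee_rot: [-0.022, 3.142, 0.0]
force: [-0.5, 0.6, 0.2]
width: 0.0299
time_s: 18.45
ee_pos: [0.603, -0.0719, 0.1891]
ee_rot: [-0.022, 3.141, 0.0]
force: [0.2, 0.9, 0.3]
width: 0.0301
time_s: 19.25
ee_pos: [0.6035, -0.1039, 0.1891]
ee_rot: [0.022, -3.141, -0.0]
force: [-0.5, 0.8, -0.7]
width: 0.0304
time_s: 19.75
ee_pos: [0.6037, -0.1127, 0.1892]
ee_rot: [-0.022, 3.141, -0.0]
force: [0.0, 0.3, 0.5]
width: 0.0299
[ 0.6037 -0.1127  0.1892] [0.03 0.32 0.49] 0.0299
scene yel 82 [ 0.6235 -0.1087  0.2305] [ 0.6043 -0.1106  0.2038] [ 0.635  -0.0964  0.2439]
scene green 39 [ 0.6259 -0.108   0.1108] [ 0.6242 -0.1419  0.0867] [ 0.6278 -0.0717  0.1267]
scene red 21 [ 0.6249 -0.1212  0.194 ] [ 0.6197 -0.128   0.1898] [ 0.6288 -0.1154  0.1972]
```

View pics/scene7.png

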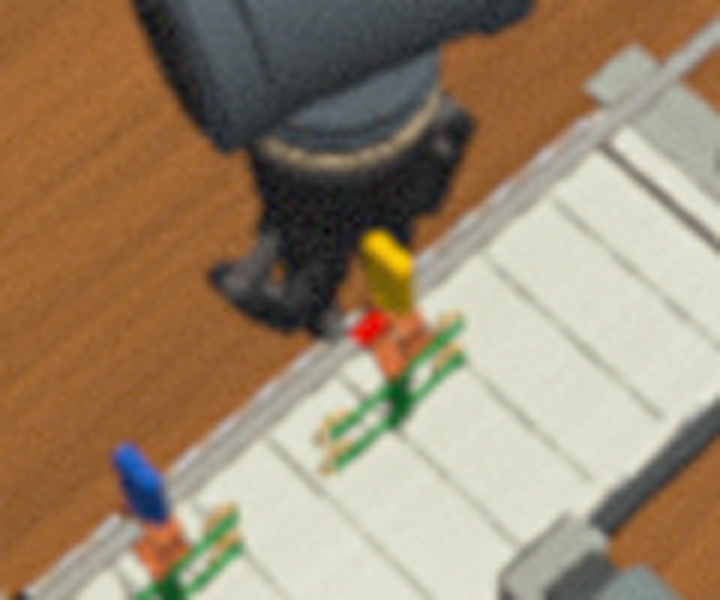

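The rack is upright at (390,270), with its hook still slightly left of the band's visible part (370,328). By all cues about 11 mm remains.

```bash
python3 -m creep '[[0,-0.002,0,0,0,0,0.03],[0,-0.004,0,0,0,0,0.03],[0,-0.006,0,0,0,0,0.03],[0,-0.008,0,0,0,0,0.03],[0,-0.0095,0,0,0,0,0.03],[0,-0.011,0,0,0,0,0.03],[0,-0.011,0,0,0,0,0.03]]'
python3 -m creep '[[0,0.003,0,0,0,0,0.034],[0,0.007,0,0,0,0,0.034],[0.01,0.007,0,0,0,0,0.036],[0.025,0.007,0,0,0,0,0.04],[0.05,0.007,0,0,0,0,0.04],[0.08,0.007,0,0,0,0,0.04],[0.12,0.007,-0.02,0,0,0,0.04],[0.15,0.007,-0.05,0,0,0,0.04]]'
python3 -m creep '[[0,0.0,0,0,0,0,0.04],[0,0.0,0,0,0,0,0.04],[0,0,0,0,0,0,0.04]]'
python3 -c "
from h import *
save(rack(),'scene8.png',(200,150,360,310),3.7)
im=cam('top'); W=im['W'];x,y,z=W[...,0],W[...,1],W[...,2]
m=(z>.011)&(z<.021)&(x>.48)&(x<.57)&(y>-.25)&(y<.06)
q=W[m][:,0]+.0148*(W[m][:,1]+.09); print('tray front top',m.sum(),np.percentile(q,[5,20,50]))
"
```

```text
time_s: 20.6
ee_pos: [0.6038, -0.1239, 0.1891]
ee_rot: [-0.022, 3.141, -0.0]
force: [0.6, 0.5, 0.1]
width: 0.03
time_s: 21.4
ee_pos: [0.4504, -0.1181, 0.2381]
ee_rot: [0.023, -3.138, -0.002]
force: [0.2, -0.8, 2.1]
width: 0.0401
time_s: 21.7
ee_pos: [0.4538, -0.1186, 0.2385]
ee_rot: [0.023, -3.141, -0.0]
force: [-0.6, -0.4, -0.3]
width: 0.0401
[ 0.4538 -0.1186  0.2385] [-0.58 -0.36 -0.3 ] 0.0401
scene yel 70 [ 0.6248 -0.1196  0.2339] [ 0.6128 -0.1215  0.204 ] [ 0.6345 -0.1136  0.2442]
scene green 35 [ 0.6266 -0.1189  0.1094] [ 0.6239 -0.1502  0.0869] [ 0.6284 -0.0835  0.1266]
scene red 6 [ 0.6255 -0.1277  0.1959] [ 0.6223 -0.1291  0.1931] [ 0.6283 -0.1255  0.1972]
top yel 36 [ 0.6183 -0.1155  0.2395] [ 0.6088 -0.1191  0.2034] [ 0.6306 -0.112   0.2449]
top green 41 [ 0.6229 -0.1113  0.1193] [ 0.6097 -0.1544  0.0849] [ 0.6257 -0.0801  0.1467]
top red 10 [ 0.6207 -0.1069  0.1952] [ 0.6178 -0.1273  0.191 ] [ 0.6261 -0.1036  0.1993]
tray front top 46 [0.54250176 0.54312338 0.54436582]
```

View pics/scene8.png

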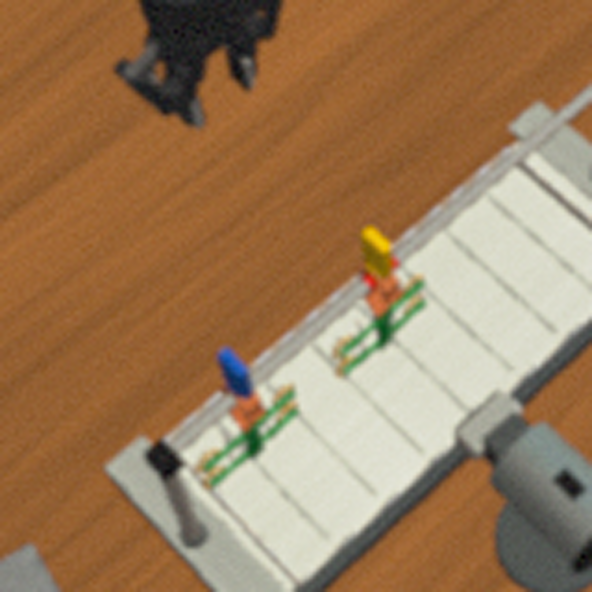

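The rack hangs upright at (378,265), with red showing on both sides of the hook. The blue rack and the other things are in place, and the robot is clear.

```bash
python3 -c "
from station import robot
print(robot.close_job())"
```

```text
the job is handed in; nothing more can be done
None
```

The job is done and handed in at about 22 s of the 72 s allowed; no verdict was reported.

- **Tray:** I pushed it in until it met the stop bar (11.6 N). The last picture puts its front at x ≈ 0.544 m, where 0.5445 m was worked out for fully home.
- **Hanging:** I lifted the yellow-tab rack off the racking stand, hung it about 125 mm left of the red band and let go. The arm heights put its origin at rail height (about 0.190 m).
- **Sliding:** With the open fingers straddling the hook's neck at rail height, I slid it along without lifting it. Forces stayed below about 1 N.
- **Last check:** From above, the tab's middle is at y ≈ -0.1155 m and the band's middle is also at -0.1155 m, with red showing on both sides of the hook. The rack hung upright, and the arm had backed about 15 cm clear. In the last picture the blue-tab rack looked undisturbed and well clear. I did not re-measure it, the beaker, jar or brush.
- **Disagreement:** The two cameras differed by about 4.5 mm in x and 2 mm in y, so I averaged them. The contacts matched the averages. My pictures are too coarse to judge motion, so I did not measure that the rack is still.

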